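# Lay out the rotor parts for balancing

### The job

Lay out the rotor parts on the bench in the order in which they go on the shaft: stand the aluminium impeller, nose up, centred on the blue pad and the green-waisted drive pulley centred on the orange pad, and stand the steel sleeve on the bench midway between the two pads, in line with them. Then lay the brass collar centred on top of the sleeve and the hex nut flat and centred on top of the pulley. Leave the amber bottle and the white cup standing where they are.

Things in the scene. Friction and masses are not known exactly. Their poses are not given: they have to be found in the camera images.
- impeller_mid (a point): Bare aluminium compressor impeller standing nose up: a flat disc 64 mm in diameter and 5 mm thick at the bottom, narrowing in a bladed flare to a plain round nose 22 mm in diameter from 26 mm to 55 mm above its underside (grip it there, from above); 58 mm high in all. This point is on its axis, half-way up (29 mm above its underside). z is the axis, up. Loose, about 150 g.
- sleeve_mid (a point): Polished steel bearing sleeve standing upright: a plain cylinder 36 mm in diameter and 50 mm high, with two thin dark grooves and a dark bore marked on its flat top. This point is its centre, 25 mm up. z is the axis. Loose, about 280 g.
- collar_mid (a point): Brass thrust collar lying flat: a round disc 44 mm in diameter and 20 mm high with a dark bore marked on its flat top; it is solid, so it rests on what it is laid on. This point is its centre, 10 mm up. z is the axis. Loose, about 160 g. (The flat open grey steel ring lying close to the robot is not part of the job.)
- pulley_mid (a point): Drive pulley standing on one face: two black flanges 54 mm in diameter and 6 mm thick, above and below a green waist 48 mm in diameter; 40 mm high in all, flat on top with a small steel-coloured disc marked in the middle. This point is its centre, 20 mm up. z is the axis. It can be gripped across the flanges. Loose, about 200 g.
- nut_mid (a point): Dark steel hexagon lock nut lying flat, a red ring on its top face: 30 mm across the flats, 34.6 mm across the corners, 20 mm high. This point is its centre, 10 mm up. z is the axis; x, and the directions 60 and 120 degrees from it, each pass square through a pair of flats. Loose, about 80 g.
- pad_blue: Blue round parking pad fixed to the bench, 80 mm in diameter and 6 mm high, flat on top. Origin: the centre of its underside, at bench height (z = 0). It may be the left or the right one of the two pads. The pads' centres are 240 mm apart and the line that joins them runs along this pad's y axis, roughly from the robot's left to its right.
- pad_orange: Orange round parking pad fixed to the bench, 80 mm in diameter and 6 mm high, flat on top. Origin: the centre of its underside, at bench height.
- bottle: Bystander: small amber glass bottle with a black cap, 32 mm in diameter, 70 mm high, standing loose to one side of the pads. Origin: the centre of its underside. Leave it alone.
- cup: Bystander: small white ceramic cup without a handle, 44 mm across the rim, 40 mm high, standing loose to the other side of the pads. Origin: the centre of its underside. Leave it alone.
Mind the look-alikes: they are no part of the job. What is shaped like the part that bears impeller_mid but pink is not meant.

How it is judged:
At the end, for the whole second after the job is handed in: Upright and at rest, released: impeller on blue pad, pulley on orange pad, sleeve on the bench midway between the pads (each within 15 mm); collar on top of the sleeve (within 9 mm), nut on top of the pulley (within 12 mm); heights within 5 mm, lean under 0.12 rad (angle between each of impeller_mid, sleeve_mid, collar_mid, pulley_mid, nut_mid's own z axis and vertical below 0.12 rad and linear speed of each of impeller, sleeve, collar, pulley, nut below 0.02 m/s and horizontal distance between impeller_mid and pad_blue below 0.015 m and height (world z) of impeller_mid between 0.03 and 0.04 m and horizontal distance between pulley_mid and pad_orange below 0.015 m and height (world z) of pulley_mid between 0.021 and 0.031 m and x of sleeve_mid in the frame of pad_blue between -0.015 and 0.015 m and (y of sleeve_mid in the frame of pad_blue between 0.105 and 0.135 m or y of sleeve_mid in the frame of pad_blue between -0.135 and -0.105 m) and horizontal distance between sleeve_mid and pad_orange below 0.14 m and height (world z) of sleeve_mid between 0.02 and 0.03 m and horizontal distance between collar_mid and sleeve_mid below 0.009 m and height (world z) of collar_mid between 0.055 and 0.065 m and horizontal distance between nut_mid and pulley_mid below 0.012 m and height (world z) of nut_mid between 0.051 and 0.061 m); the robot touches nothing.
It fails at once if the amber bottle is shifted by more than 30 mm or knocked over (distance of bottle from where it was at the start of the episode above 0.03 m or angle between bottle's own z axis and vertical above 0.6 rad).
It fails at once if the white cup is shifted by more than 30 mm or knocked over (distance of cup from where it was at the start of the episode above 0.03 m or angle between cup's own z axis and vertical above 0.6 rad).
It also fails if it takes over 133 s, if anything falls off the work surface, if the arm or the gripper's body presses on something with over 40 N, if the wrist force passes 120 N, or if a joint passes its speed limit or range.

### The arm

A 6-joint arm with a two-finger parallel gripper is mounted at the origin on the work surface. World frame = base frame: x ahead of the robot, y to its left, z up, the work surface at z = 0. Lengths are in m, angles in rad, forces in N, time in s.
With the tool pointing down it reaches from about 0.375 to 0.975 m from the base axis. Payload 3.8 kg.
Tool frame: the origin (TCP) lies on the centre line of the jaws, within the pads' length; the fingertips stand 8 mm ahead of it and the grasp point (between the pads) lies 11 mm behind it; z points along the fingers, y is the line along which they close (so a half turn about z gives the same grasp; the last joint's range is limited). The gripper opens to 88 mm and grips with 3 to 60 N. Pads are 18 mm wide; open, the fingers measure 123 mm over their backs; the gripper's body (75 mm by 187 mm) begins 45 mm behind the grasp point.
Start: joints at [1.131, 0.264, 1.604, -0, 1.274, -0.037], TCP at [0.265, 0.621, 0.247] pointing down, gripper open.
Joint ranges: [-2.63, 2.63], [-0.94, 2.18], [0.31, 2.57], [-1.31, 4.45], [0, 2.66], [-2.55, 2.55]. Speed limits (rad/s): [2.57, 2.57, 3.14, 3.14, 3.14, 3.14].

### API

Orientations are given as a unit quaternion [x, y, z, w].
In Python, from bench import r gives the robot as it stands.
- The arm moves only by the tool step_arm, never from a script. Its arguments are lists of equal length, an entry for each row: "fingers": the gripper's target within -1 to 1 (fully open at 1, half-way at 0, shut at -1); "offset": the shift along the tool's x, y, z in mm, a list of three; "dr": the turn, a rotation vector about the tool's x, y, z in rad, a list of three. In form: {"fingers": [fingers, ...], "offset": [[tx, ty, tz], ...], "dr": [[wx, wy, wz], ...]}. A call has 1 to 12 rows; each row is the pose to reach, as a shift and turn from the pose commanded when the call began, along the tool's axes at that moment; what a row does not reach only later rows make up. A row lasts 1/10 s, in which the tool goes at most 50 mm and 8.59 degrees, less where a joint would pass 70% of its speed; a pose out of reach is approached as far as the arm can. A call with a gripper value outside its range is refused whole. The fingers move at their own pace and stop on an object; "newtons" is the grip in N (left out, the last holds). Time passes only in rows, so rows that repeat a pose let the fingers close. It gives the time, the measured TCP pose, the force, the opening and the grip force at its end, in the units of the state.
- r.read_state(): the state, without advancing time (a new reading comes with each control period).
- r.read_camera(name): name is "side" or "top"; returns a dict with "image" (420x560x3 uint8, red, green, blue), "fx", "fy", "cx", "cy" (pixels), "k1" (the pictures are not rectified: a ray, as slopes to the right and down, at radius r is drawn at 1 + k1 r^2 times it, then the intrinsics apply), "world_to_cam" (4x4, takes a point from world to camera coordinates). Camera axes: x right, y up, looking along -z (the intrinsics and any distortion apply to the point x, -y, -z); pixel columns grow to the right and rows downward; lengths in m; the calibration is good to about 2 mm. A picture is of the moment at which its call begins. There is no depth.
- r.hand_in(): hands the job in; it is judged then, once.
The state is a dict: "time_s": time; "q": joint angles; "dq": joint speeds; "joint_torque": joint torques, N m; "tcp_pos": TCP position; "orientation": TCP orientation; "wrist_force": force on the tool from outside, world axes, zero at the start; "moment": the same for the moment, N m; "gripper_width": opening from 0.0 (shut) to 1.0 (fully open); "finger_force": force on a finger pad.
Only numpy, scipy, OpenCV 4.12 (cv2) and the standard library are available. Lean on these libraries where they do the work, as an engineer would, in place of code of your own. Each camera call takes 0.05 s, during which the arm holds its last target. There are 200 camera calls.

## Working session

There is one attempt and no reset: what is moved stays moved. The work goes in short steps, Python scripts to look and compute and a tool call to move; the robot and the scene stay as the last step left them, time stands still between calls to the robot, and variables do not carry over. Pictures are saved under pics/ and viewed, at most 14 in all, crops included, and the job is handed in when it is done.

Besides the shell and the picture viewer there is one more tool, called as a command line: name --argument value ..., lists and objects as JSON in quotes. step_arm: Moves the arm, as the interface text tells. Its arguments: {"type":"object","properties":{"fingers":{"type":"array"},"offset":{"type":"array"},"dr":{"type":"array"},"newtons":{"type":"number"}},"required":["fingers","offset","dr"]}

```bash
mkdir -p pics; ls
python3 - <<'E'
from bench import r
import cv2,json,pickle
s=r.read_state();print(s)
for n in("top","side"):
    c=r.read_camera(n);pickle.dump(c,open(n+"0.pkl","wb"))
    print(n,{k:(v.tolist() if hasattr(v,'tolist') else v) for k,v in c.items() if k!="image"})
    cv2.imwrite(f"pics/{n}0.png",cv2.cvtColor(c["image"],cv2.COLOR_RGB2BGR))
E
```

```text
pics
{'time_s': 0.0, 'q': array([ 1.13113523e+00,  2.64740516e-01,  1.60533376e+00, -3.05059503e-05,
        1.27369201e+00, -3.69381443e-02]), 'dq': array([ 0.00114699, -0.00021825, -0.00046331, -0.00059486,  0.00058955,
       -0.00055758]), 'joint_torque': array([ 8.09816593e-04, -5.02097440e+01, -3.56878245e+01,  7.28439633e-02,
        2.93712679e-02, -1.52100492e-04]), 'tcp_pos': array([0.26429657, 0.62037322, 0.24541823]), 'orientation': array([ 1.99998977e-01,  9.79795503e-01, -1.05954185e-03, -2.42375016e-04]), 'wrist_force': array([ 0.46444768,  0.08823175, -0.38210746]), 'moment': array([0.03868437, 0.03452116, 0.05486349]), 'finger_force': 0.0, 'gripper_width': 0.9997638665702906}
top {'fx': 478.4817140514554, 'fy': 478.4817140514554, 'cx': 279.92289000599385, 'cy': 211.43897873923646, 'k1': 0.02975725062889483, 'world_to_cam': [[-0.0009119268761705696, -0.9999991839705793, 0.0008946773429228067, -0.007778028082025309], [0.989303767932962, -0.0007716685730938428, 0.14586795152211335, -0.5252949481991376], [-0.14586714209518478, 0.0010181285718027433, 0.9893036643372927, -0.9923645215783002], [0.0, 0.0, 0.0, 1.0]]}
side {'fx': 470.4526313892096, 'fy': 470.4526313892096, 'cx': 285.0813331471477, 'cy': 204.34970482684818, 'k1': -0.09247483458771759, 'world_to_cam': [[-0.992610270828717, -0.12127055279632724, 0.004278232089751003, 0.530761689490886], [0.08754929660515379, -0.691295391708363, 0.7172487727885795, -0.09975791613133615], [-0.08402363304025467, 0.7123230548194083, 0.6968040575825191, -0.9453419620006333], [0.0, 0.0, 0.0, 1.0]]}
```

View pics/top0.png

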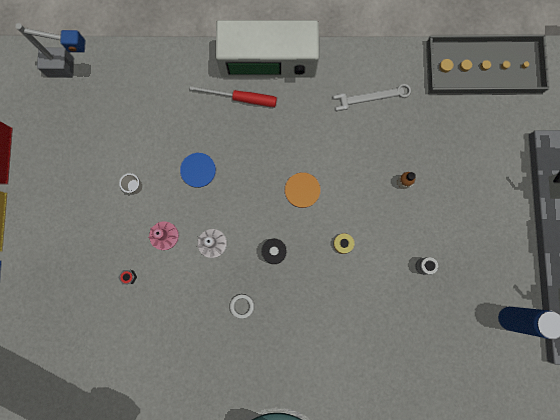

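View pics/side0.png

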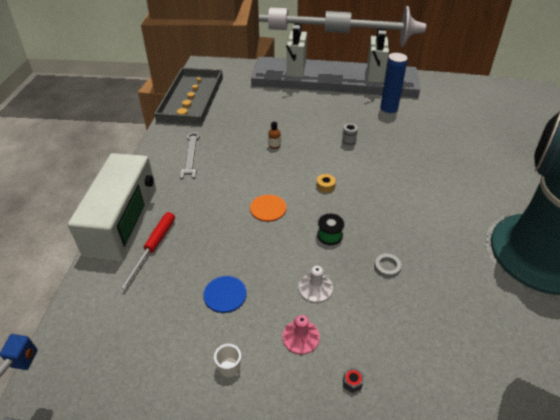

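Candidates in the top view:
- Impeller: the aluminium one at (211,243). The pink one at (163,236) is a look-alike.
- Collar: the brass one at (344,243). The grey ring at (241,306) is not part of the job.
- Sleeve: (428,266). The bottle at (407,179) and the blue cylinder at (530,320) are not meant.
- Pulley: (274,251).
- Nut: (127,277).

I'll check these choices in one crop.

Run:
```python
import pickle,cv2
a=cv2.cvtColor(pickle.load(open("top0.pkl","rb"))["image"],cv2.COLOR_RGB2BGR)
b=cv2.cvtColor(pickle.load(open("side0.pkl","rb"))["image"],cv2.COLOR_RGB2BGR)
def c(im,u,v,h=22):return cv2.resize(im[v-h:v+h,u-h:u+h],(198,198),interpolation=cv2.INTER_CUBIC)
A=[(211,243),(428,266),(344,243),(127,277)];B=[(316,283),(350,133),(326,183),(353,380)]
C=[(274,251),(163,236),(198,170),(303,190)]
import numpy as np
cv2.imwrite("pics/crop.png",np.vstack([np.hstack([c(a,*p) for p in A]),np.hstack([c(b,*p) for p in B]),np.hstack([c(a,274,251),c(b,331,229),c(a,163,236),c(b,353,380,14)])]))
```

```text
(no output)
```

View pics/crop.png

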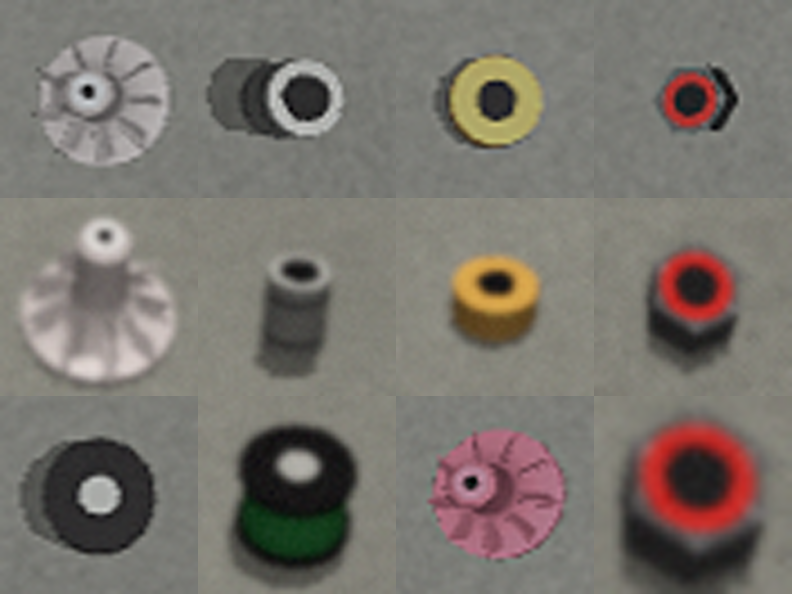

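The crop confirms the choices: the bare impeller, steel sleeve, brass collar, black and green pulley, and red-ringed nut, with the marks on their tops clearly visible. Next I'll measure them.

```bash
cat > h.py <<'E'
import numpy as np,cv2,pickle
from scipy.optimize import least_squares
from scipy.spatial.transform import Rotation as R
def proj(c,P):
    W=np.asarray(c["world_to_cam"]);q=np.atleast_2d(P)@W[:3,:3].T+W[:3,3]
    s=np.c_[q[:,0],-q[:,1]]/-q[:,2:];s=s*(1+c["k1"]*(s**2).sum(1,keepdims=True))
    return s*[c["fx"],c["fy"]]+[c["cx"],c["cy"]]
def on_plane(c,uv,z):
    return least_squares(lambda x:proj(c,[*x,z])[0]-uv,[.6,0]).x
def blob(c,uv,h,f):
    """centroid of the mask component nearest uv; f(R,G,B float,hsv)->mask"""
    u,v=map(int,uv);im=c["image"][v-h:v+h+1,u-h:u+h+1];hsv=cv2.cvtColor(im,cv2.COLOR_RGB2HSV).astype(int)
    m=f(im.astype(int),hsv).astype(np.uint8)
    n,l,st,ce=cv2.connectedComponentsWithStats(m)
    i=min((k for k in range(1,n) if st[k,4]>2),key=lambda k:np.hypot(*(ce[k]-h)))
    return ce[i]+[u-h,v-h],st[i,4]
dark=lambda t:(lambda i,h:i.max(2)<t)
light=lambda t:(lambda i,h:i.min(2)>t)
blue=lambda i,h:(h[...,1]>120)&(abs(h[...,0]-112)<15)
orange=lambda i,h:(h[...,1]>120)&(abs(h[...,0]-14)<10)
red=lambda i,h:(h[...,1]>130)&((h[...,0]<8)|(h[...,0]>172))
E
python3 - <<'E'
from h import *
T=pickle.load(open("top0.pkl","rb"));S=pickle.load(open("side0.pkl","rb"))
J={"imp":(.058,(208,241),5,dark(110),(317,270),5,dark(130)),"sleeve":(.05,(429,266),9,dark(80),(350,127),5,dark(75)),
"collar":(.02,(344,243),7,dark(90),(326,180),6,dark(90)),"pulley":(.04,(274,251),9,light(130),(331,223),8,light(110)),
"nut":(.02,(127,277),9,red,(353,378),12,red),"blue":(.006,(198,170),28,blue,(225,294),32,blue),"orange":(.006,(303,190),28,orange,(268,208),30,orange)}
for k,(z,a,h,f,b,h2,f2) in J.items():
    p,n=blob(T,a,h,f);q,m=blob(S,b,h2,f2)
    print(k,p.round(1),n,q.round(1),m,on_plane(T,p,z).round(4),on_plane(S,q,z).round(4))
for n,a,b in(("bottle .07",(411,176),.07),("cup .04",(129,183),.04),("pink .058",(158,233),.058)):print(n,on_plane(T,a,b).round(3))
# nut yaw: silhouette IoU
c=on_plane(T,blob(T,(127,277),9,red)[0],.02)
for nm,C,t in(("top",T,75),("side",S,75)):
    im=C["image"].astype(int);hsv=cv2.cvtColor(C["image"],cv2.COLOR_RGB2HSV).astype(int)
    m=((im.max(2)<t)|red(im,hsv));res=[]
    cc=c if nm=="top" else on_plane(S,blob(S,(353,378),12,red)[0],.02)
    for y in range(0,60,5):
        a=np.radians(y+30+60*np.arange(6));P=np.array([[cc[0]+.0173*np.cos(t),cc[1]+.0173*np.sin(t),z] for z in(0,.02) for t in a])
        d=np.zeros(m.shape,np.uint8);cv2.fillConvexPoly(d,(cv2.convexHull(proj(C,P).astype(np.float32))*16).astype(np.int32),1,shift=4)
        w=cv2.dilate(d,np.ones((9,9)));mm=m&(w>0);res.append((y,round((mm&(d>0)).sum()/(mm|(d>0)).sum(),3)))
    print(nm,res)
from bench import r
s=r.read_state();print(R.from_quat(s["orientation"]).as_matrix().round(3))
E
```

```text
imp [208.1 240.9] 8 [317. 269.] 5 [0.4603 0.1421] [0.4599 0.142 ]
sleeve [429.7 265.3] 83 [350.  126.6] 24 [ 0.4096 -0.3209] [ 0.4102 -0.3224]
collar [343.8 242.7] 59 [325.9 179.4] 25 [ 0.4592 -0.1469] [ 0.4588 -0.1479]
pulley [273.7 250.5] 57 [330.8 222.1] 44 [0.4411 0.0051] [0.441  0.0051]
nut [125.9 276.7] 71 [353.3 377.1] 147 [0.387  0.3218] [0.3866 0.3216]
blue [197.5 169.5] 946 [224.5 293.9] 1217 [0.6255 0.177 ] [0.6255 0.1805]
orange [302.1 189.7] 966 [267.8 207.5] 777 [ 0.5793 -0.0578] [ 0.5796 -0.0547]
bottle .07 [ 0.596 -0.284]
cup .04 [0.588 0.318]
pink .058 [0.477 0.247]
top [(0, np.float64(0.616)), (5, np.float64(0.611)), (10, np.float64(0.608)), (15, np.float64(0.601)), (20, np.float64(0.591)), (25, np.float64(0.596)), (30, np.float64(0.597)), (35, np.float64(0.603)), (40, np.float64(0.591)), (45, np.float64(0.596)), (50, np.float64(0.619)), (55, np.float64(0.608))]
side [(0, np.float64(0.686)), (5, np.float64(0.688)), (10, np.float64(0.677)), (15, np.float64(0.676)), (20, np.float64(0.675)), (25, np.float64(0.672)), (30, np.float64(0.675)), (35, np.float64(0.66)), (40, np.float64(0.687)), (45, np.float64(0.69)), (50, np.float64(0.695)), (55, np.float64(0.694))]
[[-0.92   0.392 -0.001]
 [ 0.392  0.92  -0.002]
 [ 0.    -0.002 -1.   ]]
```

```bash
cat > go.py <<'E'
import sys;from h import *;from bench import r
# go.py x y z yaw_deg(of tool y, world; or -): offset in mm and dr z from the pose as measured
x,y,z=map(float,sys.argv[1:4]);s=r.read_state();M=R.from_quat(s["orientation"]).as_matrix()
print("t",round(s["time_s"],2),"tcp",s["tcp_pos"].round(4),"w",round(s["gripper_width"]*88,1),"F",s["wrist_force"].round(1),"q6",s["q"][5].round(2))
print("offset",(M.T@(np.array([x,y,z])-s["tcp_pos"])*1000).round(1))
a=np.degrees(np.arctan2(M[1,1],M[0,1]));print("yaw",a.round(1))
if len(sys.argv)>4:
    d=(float(sys.argv[4])-a+90)%180-90;print("dr z",round(-np.radians(d),3))
E
python3 go.py .460 .142 .12
```

```text
t 0.1 tcp [0.2643 0.6204 0.2455] w 88.2 F [-0.6  0.4  0.7] q6 -0.04
offset [-367.6 -363.2  126.2]
yaw 66.9
```

step_arm --fingers '[0.1,0.1,0.1,0.1,0.1,0.1,0.1,0.1,0.1,0.1,0.1,0.1]' --offset '[[-367.6,-363.2,126],[-367.6,-363.2,126],[-367.6,-363.2,126],[-367.6,-363.2,126],[-367.6,-363.2,126],[-367.6,-363.2,126],[-367.6,-363.2,126],[-367.6,-363.2,126],[-367.6,-363.2,126],[-367.6,-363.2,126],[-367.6,-363.2,126],[-367.6,-363.2,126]]' --dr '[[0,0,0],[0,0,0],[0,0,0],[0,0,0],[0,0,0],[0,0,0],[0,0,0],[0,0,0],[0,0,0],[0,0,0],[0,0,0],[0,0,0]]' --newtons 25

```text
time_s: 1.3
tcp_pos: [0.4602, 0.1394, 0.1192]
orientation: [0.202, 0.979, -0.001, -0.001]
wrist_force: [-0.0, 0.5, 0.5]
gripper_width: 0.551
finger_force: 0.0
```

step_arm --fingers '[0.1,0.1,0.1]' --offset '[[0,0,0],[0,0,0],[0,0,0]]' --dr '[[0,0,0],[0,0,0],[0,0,0]]'

```text
time_s: 1.6
tcp_pos: [0.4602, 0.144, 0.1211]
orientation: [0.199, 0.98, 0.0, 0.0]
wrist_force: [-0.4, -0.1, 0.2]
gripper_width: 0.548
finger_force: 0.0
```

```bash
python3 go.py .460 .142 .034
```

```text
t 1.6 tcp [0.4602 0.144  0.1211] w 48.3 F [-0.4 -0.1  0.2] q6 -0.92
offset [-0.5 -2.  87.1]
yaw 67.0
```

step_arm --fingers '[0.1,0.1,0.1,0.1,0.1,0.1,-1,-1,-1,-1,-1,-1]' --offset '[[-0.5,-2,25],[-0.5,-2,50],[-0.5,-2,75],[-0.5,-2,87],[-0.5,-2,87],[-0.5,-2,87],[-0.5,-2,87],[-0.5,-2,87],[-0.5,-2,87],[-0.5,-2,87],[-0.5,-2,87],[-0.5,-2,87]]' --dr '[[0,0,0],[0,0,0],[0,0,0],[0,0,0],[0,0,0],[0,0,0],[0,0,0],[0,0,0],[0,0,0],[0,0,0],[0,0,0],[0,0,0]]'

```text
time_s: 2.8
tcp_pos: [0.461, 0.141, 0.0346]
orientation: [0.2, 0.98, 0.001, 0.001]
wrist_force: [-0.5, 1.1, 5.6]
gripper_width: 0.243
finger_force: 25.0
```

step_arm --fingers '[-1,-1,-1,-1,-1,-1]' --offset '[[0,0,-5],[0,0,-25],[0,0,-60],[0,0,-60],[0,0,-60],[0,0,-60]]' --dr '[[0,0,0],[0,0,0],[0,0,0],[0,0,0],[0,0,0],[0,0,0]]'

```text
time_s: 3.4
tcp_pos: [0.4586, 0.1403, 0.0922]
orientation: [0.2, 0.98, -0.001, -0.001]
wrist_force: [-0.2, -0.8, -1.9]
gripper_width: 0.237
finger_force: 25.0
```

```bash
python3 go.py .6255 .1788 .095
```

```text
t 3.4 tcp [0.4586 0.1403 0.0922] w 20.8 F [-0.2 -0.8 -1.9] q6 -0.92
offset [-138.4  100.9   -3.3]
yaw 66.9
```

step_arm --fingers '[-1,-1,-1,-1,-1,-1,-1,-1]' --offset '[[-34,25,-3],[-69,50,-3],[-104,75,-3],[-138.4,101,-3],[-138.4,101,-3],[-138.4,101,-3],[-138.4,101,-3],[-138.4,101,-3]]' --dr '[[0,0,0],[0,0,0],[0,0,0],[0,0,0],[0,0,0],[0,0,0],[0,0,0],[0,0,0]]'

```text
time_s: 4.2
tcp_pos: [0.625, 0.179, 0.0958]
orientation: [0.2, 0.98, -0.001, -0.001]
wrist_force: [0.7, -0.3, -2.8]
gripper_width: 0.239
finger_force: 25.0
```

```bash
python3 go.py .6255 .1788 .041
```

```text
t 4.2 tcp [0.625  0.179  0.0958] w 21.0 F [ 0.7 -0.3 -2.8] q6 -0.93
offset [-0.6  0.1 54.8]
yaw 66.9
```

step_arm --fingers '[-1,-1,-1,-1,-1,-1,0.2,0.2,0.2,0.2,0.2]' --offset '[[0,0,20],[0,0,40],[0,0,50],[0,0,55],[0,0,55],[0,0,55],[0,0,55],[0,0,55],[0,0,55],[0,0,55],[0,0,55]]' --dr '[[0,0,0],[0,0,0],[0,0,0],[0,0,0],[0,0,0],[0,0,0],[0,0,0],[0,0,0],[0,0,0],[0,0,0],[0,0,0]]'

```text
time_s: 5.3
tcp_pos: [0.6271, 0.1794, 0.0419]
orientation: [0.2, 0.98, 0.0, 0.0]
wrist_force: [-0.3, 0.8, -1.3]
gripper_width: 0.6
finger_force: 0.0
```

step_arm --fingers '[0.2,0.2,0.2,0.2,0.2]' --offset '[[0,0,-20],[0,0,-60],[0,0,-90],[0,0,-90],[0,0,-90]]' --dr '[[0,0,0],[0,0,0],[0,0,0],[0,0,0],[0,0,0]]'

```text
time_s: 5.8
tcp_pos: [0.6276, 0.1795, 0.1327]
orientation: [0.2, 0.98, 0.0, 0.001]
wrist_force: [-0.6, -0.7, -0.7]
gripper_width: 0.601
finger_force: 0.0
```

```bash
python3 go.py .410 -.3215 .12
```

```text
t 5.8 tcp [0.6276 0.1795 0.1327] w 52.9 F [-0.6 -0.7 -0.7] q6 -0.93
offset [   3.8 -546.2   12. ]
yaw 66.9
```

step_arm --fingers '[0.4,0.4,0.4,0.4,0.4,0.4,0.4,0.4,0.4,0.4,0.4,0.4]' --offset '[[4,-546,12],[4,-546,12],[4,-546,12],[4,-546,12],[4,-546,12],[4,-546,12],[4,-546,12],[4,-546,12],[4,-546,12],[4,-546,12],[4,-546,12],[4,-546,12]]' --dr '[[0,0,0],[0,0,0],[0,0,0],[0,0,0],[0,0,0],[0,0,0],[0,0,0],[0,0,0],[0,0,0],[0,0,0],[0,0,0],[0,0,0]]'

```text
time_s: 7.0
tcp_pos: [0.4061, -0.3248, 0.1178]
orientation: [0.203, 0.979, -0.0, -0.001]
wrist_force: [-0.4, 0.7, -0.5]
gripper_width: 0.7
finger_force: 0.0
```

step_arm --fingers '[0.4,0.4,0.4,0.4]' --offset '[[0,0,0],[0,0,0],[0,0,0],[0,0,0]]' --dr '[[0,0,0],[0,0,0],[0,0,0],[0,0,0]]'

```text
time_s: 7.4
tcp_pos: [0.4098, -0.32, 0.1195]
orientation: [0.199, 0.98, 0.0, -0.0]
wrist_force: [-0.1, 0.2, -0.1]
gripper_width: 0.698
finger_force: 0.0
```

```bash
python3 go.py .410 -.3215 .018
```

```text
t 7.4 tcp [ 0.4098 -0.32    0.1195] w 61.4 F [-0.1  0.2 -0.1] q6 -1.88
offset [ -0.8  -1.4 101.5]
yaw 67.1
```

step_arm --fingers '[0.4,0.4,0.4,0.4,0.4,0.4,-1,-1,-1,-1,-1,-1]' --offset '[[-0.8,-1.4,30],[-0.8,-1.4,60],[-0.8,-1.4,90],[-0.8,-1.4,101],[-0.8,-1.4,101],[-0.8,-1.4,101],[-0.8,-1.4,101],[-0.8,-1.4,101],[-0.8,-1.4,101],[-0.8,-1.4,101],[-0.8,-1.4,101],[-0.8,-1.4,101]]' --dr '[[0,0,0],[0,0,0],[0,0,0],[0,0,0],[0,0,0],[0,0,0],[0,0,0],[0,0,0],[0,0,0],[0,0,0],[0,0,0],[0,0,0]]' --newtons 35

```text
time_s: 8.6
tcp_pos: [0.4102, -0.3232, 0.0197]
orientation: [0.2, 0.98, -0.0, 0.001]
wrist_force: [1.1, 3.0, 6.1]
gripper_width: 0.397
finger_force: 35.0
```

step_arm --fingers '[-1,-1,-1,-1,-1,-1]' --offset '[[0,0,-5],[0,0,-25],[0,0,-60],[0,0,-80],[0,0,-80],[0,0,-80]]' --dr '[[0,0,0],[0,0,0],[0,0,0],[0,0,0],[0,0,0],[0,0,0]]'

```text
time_s: 9.2
tcp_pos: [0.4091, -0.3229, 0.0984]
orientation: [0.2, 0.98, -0.0, -0.0]
wrist_force: [-0.6, -0.1, -1.5]
gripper_width: 0.4
finger_force: 35.0
```

```bash
python3 go.py .6025 .0612 .08
```

```text
t 9.2 tcp [ 0.4091 -0.3229  0.0984] w 35.2 F [-0.6 -0.1 -1.5] q6 -1.88
offset [-27.3 429.2  18.3]
yaw 66.9
```

step_arm --fingers '[-1,-1,-1,-1,-1,-1,-1,-1,-1,-1,-1,-1]' --offset '[[-3,45,0],[-6,90,0],[-9,135,0],[-12,180,0],[-15,225,0],[-18,270,0],[-21,315,0],[-24,360,0],[-26,400,5],[-27,429,10],[-27,429,18],[-27,429,18]]' --dr '[[0,0,0],[0,0,0],[0,0,0],[0,0,0],[0,0,0],[0,0,0],[0,0,0],[0,0,0],[0,0,0],[0,0,0],[0,0,0],[0,0,0]]'

```text
time_s: 10.4
tcp_pos: [0.5997, 0.0614, 0.0769]
orientation: [0.199, 0.98, -0.001, -0.003]
wrist_force: [-0.5, 0.1, -2.5]
gripper_width: 0.396
finger_force: 35.0
```

step_arm --fingers '[-1,-1,-1,-1]' --offset '[[0,0,0],[0,0,0],[0,0,0],[0,0,0]]' --dr '[[0,0,0],[0,0,0],[0,0,0],[0,0,0]]'

```text
time_s: 10.8
tcp_pos: [0.6026, 0.0603, 0.0812]
orientation: [0.201, 0.98, 0.0, 0.0]
wrist_force: [0.8, 0.8, -2.4]
gripper_width: 0.396
finger_force: 35.0
```

```bash
python3 go.py .6025 .0612 .0195
```

```text
t 10.8 tcp [0.6026 0.0603 0.0812] w 34.9 F [ 0.8  0.8 -2.4] q6 -1.11
offset [ 0.5  0.8 61.7]
yaw 66.9
```

step_arm --fingers '[-1,-1,-1,-1,-1,-1,-1,0.3,0.3,0.3,0.3,0.3]' --offset '[[0.5,0.8,20],[0.5,0.8,40],[0.5,0.8,52],[0.5,0.8,58],[0.5,0.8,61],[0.5,0.8,61],[0.5,0.8,61],[0.5,0.8,61],[0.5,0.8,61],[0.5,0.8,61],[0.5,0.8,61],[0.5,0.8,61]]' --dr '[[0,0,0],[0,0,0],[0,0,0],[0,0,0],[0,0,0],[0,0,0],[0,0,0],[0,0,0],[0,0,0],[0,0,0],[0,0,0],[0,0,0]]'

```text
time_s: 12.0
tcp_pos: [0.6024, 0.0621, 0.0199]
orientation: [0.2, 0.98, 0.0, 0.0]
wrist_force: [-0.4, 0.1, -0.2]
gripper_width: 0.647
finger_force: 0.0
```

step_arm --fingers '[0.3,0.3,0.3,0.3,0.7,0.7]' --offset '[[0,0,-20],[0,0,-60],[0,0,-100],[0,0,-100],[0,0,-100],[0,0,-100]]' --dr '[[0,0,0],[0,0,0],[0,0,0],[0,0,0],[0,0,0],[0,0,0]]'

```text
time_s: 12.6
tcp_pos: [0.6012, 0.062, 0.1184]
orientation: [0.2, 0.98, -0.0, -0.001]
wrist_force: [-0.3, -0.0, -0.3]
gripper_width: 0.805
finger_force: 0.0
```

```bash
python3 go.py .441 .0051 .1
```

```text
t 12.6 tcp [0.6012 0.062  0.1184] w 70.9 F [-0.3 -0.  -0.3] q6 -1.11
offset [ 125.1 -115.1   18.8]
yaw 66.9
```

step_arm --fingers '[0.8,0.8,0.8,0.8,0.8,0.8,0.8,0.8]' --offset '[[31,-29,0],[62,-58,0],[94,-86,10],[125,-115,19],[125,-115,19],[125,-115,19],[125,-115,19],[125,-115,19]]' --dr '[[0,0,0],[0,0,0],[0,0,0],[0,0,0],[0,0,0],[0,0,0],[0,0,0],[0,0,0]]'

```text
time_s: 13.4
tcp_pos: [0.4438, 0.0054, 0.1011]
orientation: [0.2, 0.98, 0.0, 0.001]
wrist_force: [0.2, -1.0, 0.5]
gripper_width: 0.899
finger_force: 0.0
```

```bash
python3 go.py .441 .0051 .0115
```

```text
t 13.4 tcp [0.4438 0.0054 0.1011] w 79.1 F [ 0.2 -1.   0.5] q6 -1.21
offset [ 2.6 -1.5 89.6]
yaw 66.9
```

step_arm --fingers '[0.8,0.8,0.8,0.8,0.8,0.8,-1,-1,-1,-1,-1,-1]' --offset '[[1,-0.5,30],[1,-0.5,60],[1,-0.5,80],[1,-0.5,88],[1,-0.5,88],[1,-0.5,88],[1,-0.5,88],[1,-0.5,88],[1,-0.5,88],[1,-0.5,88],[1,-0.5,88],[1,-0.5,88]]' --dr '[[0,0,0],[0,0,0],[0,0,0],[0,0,0],[0,0,0],[0,0,0],[0,0,0],[0,0,0],[0,0,0],[0,0,0],[0,0,0],[0,0,0]]'

```text
time_s: 14.6
tcp_pos: [0.4419, 0.0053, 0.0138]
orientation: [0.2, 0.98, 0.0, 0.001]
wrist_force: [-0.9, 2.0, 6.3]
gripper_width: 0.563
finger_force: 73.9
```

step_arm --fingers '[-1,-1,-1,-1,-1,-1]' --offset '[[0,0,-5],[0,0,-25],[0,0,-60],[0,0,-60],[0,0,-60],[0,0,-60]]' --dr '[[0,0,0],[0,0,0],[0,0,0],[0,0,0],[0,0,0],[0,0,0]]'

```text
time_s: 15.2
tcp_pos: [0.4399, 0.0052, 0.0716]
orientation: [0.2, 0.98, -0.0, -0.001]
wrist_force: [0.6, 0.2, -2.1]
gripper_width: 0.56
finger_force: 72.5
```

```bash
python3 go.py .5795 -.0563 .075
```

```text
t 15.2 tcp [0.4399 0.0052 0.0716] w 49.3 F [ 0.6  0.2 -2.1] q6 -1.21
offset [-152.6   -1.8   -3.8]
yaw 66.9
```

```bash
cat > look.py <<'E'
import sys;from h import *;from bench import r
# look.py out: crop side+top around world point, side by side
P=np.array(list(map(float,sys.argv[2:5])));o=[]
for n in("side","top"):
    c=r.read_camera(n);pickle.dump(c,open(n+"1.pkl","wb"));u,v=proj(c,P)[0].astype(int);h=55
    im=cv2.copyMakeBorder(cv2.cvtColor(c["image"],cv2.COLOR_RGB2BGR),h,h,h,h,cv2.BORDER_CONSTANT)
    o.append(cv2.resize(im[v:v+2*h,u:u+2*h],(400,400),interpolation=cv2.INTER_CUBIC));print(n,u-h,v-h)
cv2.imwrite(f"pics/{sys.argv[1]}.png",np.hstack(o))
E
python3 look.py pul .44 .005 .07
```

```text
side 277 156
top 218 195
```

View pics/pul.png

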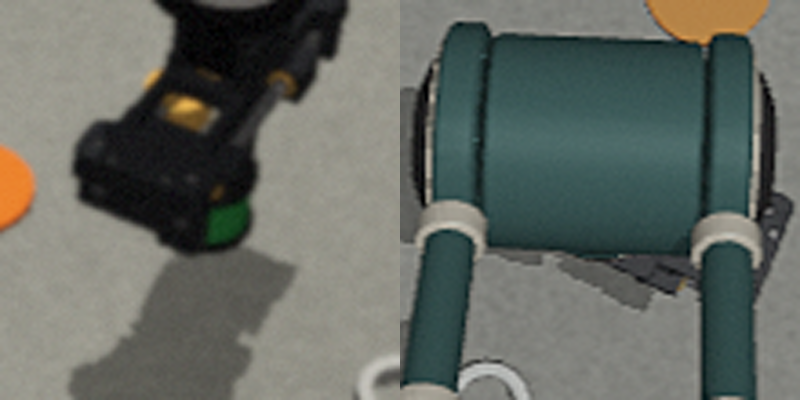

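The side view shows the pulley held upright between the fingers, green waist at crop (228,220), so I'll go on and place it.

step_arm --fingers '[-1,-1,-1,-1,-1,-1,-1,-1]' --offset '[[-38,0,-4],[-76,0,-4],[-114,-1,-4],[-152,-2,-4],[-152,-2,-4],[-152,-2,-4],[-152,-2,-4],[-152,-2,-4]]' --dr '[[0,0,0],[0,0,0],[0,0,0],[0,0,0],[0,0,0],[0,0,0],[0,0,0],[0,0,0]]'

```text
time_s: 16.1
tcp_pos: [0.5784, -0.0556, 0.0758]
orientation: [0.2, 0.98, -0.0, -0.001]
wrist_force: [0.1, 0.2, -2.3]
gripper_width: 0.558
finger_force: 72.5
```

```bash
python3 go.py .5795 -.0563 .020
```

```text
t 16.1 tcp [ 0.5784 -0.0556  0.0758] w 49.1 F [ 0.1  0.2 -2.3] q6 -1.31
offset [-1.4 -0.2 55.8]
yaw 66.9
```

step_arm --fingers '[-1,-1,-1,-1,-1,-1,-1]' --offset '[[-1,0,20],[-1,0,40],[-1,0,50],[-1,0,55],[-1,0,55],[-1,0,55],[-1,0,55]]' --dr '[[0,0,0],[0,0,0],[0,0,0],[0,0,0],[0,0,0],[0,0,0],[0,0,0]]'

```text
time_s: 16.8
tcp_pos: [0.582, -0.0567, 0.0228]
orientation: [0.2, 0.98, 0.0, 0.001]
wrist_force: [0.0, -0.2, -2.4]
gripper_width: 0.562
finger_force: 72.5
```

step_arm --fingers '[-1,-1,-1,-1,-1,-1]' --offset '[[0,0,1],[0,0,2],[0,0,2.5],[0,0,2.5],[0,0,2.5],[0,0,2.5]]' --dr '[[0,0,0],[0,0,0],[0,0,0],[0,0,0],[0,0,0],[0,0,0]]'

```text
time_s: 17.4
tcp_pos: [0.5814, -0.0567, 0.0198]
orientation: [0.2, 0.98, -0.0, 0.0]
wrist_force: [-3.1, 1.0, 5.2]
gripper_width: 0.562
finger_force: 73.7
```

Contact felt. I'll release it and lift away.

step_arm --fingers '[0.2,0.4,0.8,0.8,0.8,0.8,0.8,0.8,0.8,0.8,0.8]' --offset '[[0,0,0],[0,0,0],[0,0,0],[0,0,0],[0,0,0],[0,0,0],[0,0,-20],[0,0,-60],[0,0,-100],[0,0,-100],[0,0,-100]]' --dr '[[0,0,0],[0,0,0],[0,0,0],[0,0,0],[0,0,0],[0,0,0],[0,0,0],[0,0,0],[0,0,0],[0,0,0],[0,0,0]]'

```text
time_s: 18.5
tcp_pos: [0.5822, -0.0568, 0.1206]
orientation: [0.2, 0.98, 0.0, 0.002]
wrist_force: [-0.5, 0.3, -1.0]
gripper_width: 0.9
finger_force: 0.0
```

```bash
python3 go.py .459 -.1474 .1
```

```text
t 18.5 tcp [ 0.5822 -0.0568  0.1206] w 79.2 F [-0.5  0.3 -1. ] q6 -1.31
offset [  77.8 -131.6   20.3]
yaw 66.9
```

step_arm --fingers '[0.5,0.5,0.5,0.5,0.5,0.5,0.5,0.5,0.5,0.5]' --offset '[[20,-33,0],[40,-66,0],[60,-99,10],[77.8,-131.6,20],[77.8,-131.6,20],[77.8,-131.6,20],[77.8,-131.6,20],[77.8,-131.6,20],[77.8,-131.6,20],[77.8,-131.6,20]]' --dr '[[0,0,0],[0,0,0],[0,0,0],[0,0,0],[0,0,0],[0,0,0],[0,0,0],[0,0,0],[0,0,0],[0,0,0]]'

```text
time_s: 19.5
tcp_pos: [0.4587, -0.1468, 0.0994]
orientation: [0.199, 0.98, -0.0, 0.0]
wrist_force: [0.2, 0.4, -0.3]
gripper_width: 0.751
finger_force: 0.0
```

```bash
python3 go.py .459 -.1474 .0115; python3 look.py p2 .5795 -.0563 .026
python3 - <<'E'
from h import *
S=pickle.load(open("side1.pkl","rb"));T=pickle.load(open("top1.pkl","rb"))
for nm,P,f in(("pulley",(.5795,-.0563,.046),light(110)),("sleeve",(.6025,.0612,.05),dark(75)),("imp",(.6255,.1788,.064),dark(130))):
    for C in(S,T):
        try:q,n=blob(C,proj(C,P)[0],7,f);print(nm,q.round(1),n,on_plane(C,q,P[2]).round(4))
        except Exception as e:print(nm,e)
E
```

```text
t 19.5 tcp [ 0.4587 -0.1468  0.0994] w 66.1 F [ 0.2  0.4 -0.3] q6 -1.53
offset [-0.5 -0.4 87.9]
yaw 67.0
side 212 145
top 246 132
pulley [267.1 193.1] 38 [ 0.5806 -0.0577]
pulley [302.9 185.6] 58 [ 0.5805 -0.0578]
sleeve [247.5 231.9] 54 [0.6014 0.0616]
sleeve [247.3 175.7] 66 [0.6013 0.0619]
imp [221. 274.] 5 [0.6269 0.179 ]
imp [192.  162.7] 7 [0.6266 0.1789]
```

View pics/p2.png

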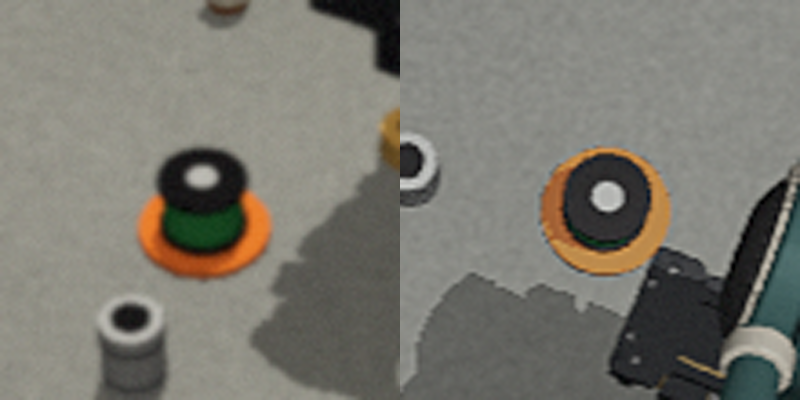

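The pulley stands upright and centred on the orange pad (side crop (200,175), top crop (607,197)). The impeller and sleeve also measure within 2 mm of their targets. Next is the collar.

step_arm --fingers '[0.5,0.5,0.5,0.5,0.5,0.5,-1,-1,-1,-1,-1,-1]' --offset '[[-0.5,-0.4,30],[-0.5,-0.4,60],[-0.5,-0.4,80],[-0.5,-0.4,87],[-0.5,-0.4,87],[-0.5,-0.4,87],[-0.5,-0.4,87],[-0.5,-0.4,87],[-0.5,-0.4,87],[-0.5,-0.4,87],[-0.5,-0.4,87],[-0.5,-0.4,87]]' --dr '[[0,0,0],[0,0,0],[0,0,0],[0,0,0],[0,0,0],[0,0,0],[0,0,0],[0,0,0],[0,0,0],[0,0,0],[0,0,0],[0,0,0]]'

```text
time_s: 20.8
tcp_pos: [0.4591, -0.1478, 0.0131]
orientation: [0.2, 0.98, 0.0, 0.001]
wrist_force: [0.7, 1.6, 5.8]
gripper_width: 0.486
finger_force: 35.0
```

step_arm --fingers '[-1,-1,-1,-1,-1,-1,-1]' --offset '[[0,0,-5],[0,0,-25],[0,0,-60],[0,0,-95],[0,0,-95],[0,0,-95],[0,0,-95]]' --dr '[[0,0,0],[0,0,0],[0,0,0],[0,0,0],[0,0,0],[0,0,0],[0,0,0]]'

```text
time_s: 21.5
tcp_pos: [0.4566, -0.1472, 0.1055]
orientation: [0.2, 0.98, 0.0, -0.002]
wrist_force: [-1.0, -0.8, -2.8]
gripper_width: 0.488
finger_force: 35.0
```

```bash
python3 go.py .6014 .0617 .11
```

```text
t 21.5 tcp [ 0.4566 -0.1472  0.1055] w 42.9 F [-1.  -0.8 -2.8] q6 -1.53
offset [-51.3 249.   -4.8]
yaw 66.9
```

step_arm --fingers '[-1,-1,-1,-1,-1,-1,-1,-1,-1,-1,-1,-1]' --offset '[[-9,42,-5],[-17,84,-5],[-25,125,-5],[-34,167,-5],[-43,208,-5],[-51,249,-5],[-51,249,-5],[-51,249,-5],[-51,249,-5],[-51,249,-5],[-51,249,-5],[-51,249,-5]]' --dr '[[0,0,0],[0,0,0],[0,0,0],[0,0,0],[0,0,0],[0,0,0],[0,0,0],[0,0,0],[0,0,0],[0,0,0],[0,0,0],[0,0,0]]'

```text
time_s: 22.7
tcp_pos: [0.6025, 0.0605, 0.1123]
orientation: [0.201, 0.98, -0.0, 0.0]
wrist_force: [-0.3, 0.4, -1.8]
gripper_width: 0.491
finger_force: 35.0
```

```bash
python3 go.py .6014 .0617 .065
```

```text
t 22.7 tcp [0.6025 0.0605 0.1123] w 43.2 F [-0.3  0.4 -1.8] q6 -1.11
offset [ 1.5  0.7 47.3]
yaw 66.9
```

step_arm --fingers '[-1,-1,-1,-1,-1,-1,-1]' --offset '[[1,0.7,15],[1,0.7,30],[1,0.7,40],[1,0.7,46],[1,0.7,46],[1,0.7,46],[1,0.7,46]]' --dr '[[0,0,0],[0,0,0],[0,0,0],[0,0,0],[0,0,0],[0,0,0],[0,0,0]]'

```text
time_s: 23.4
tcp_pos: [0.6026, 0.0624, 0.0666]
orientation: [0.2, 0.98, 0.0, 0.0]
wrist_force: [0.2, 0.5, -2.6]
gripper_width: 0.486
finger_force: 35.0
```

step_arm --fingers '[-1,-1,-1,-1,-1]' --offset '[[0,0,1],[0,0,1.5],[0,0,2],[0,0,2],[0,0,2]]' --dr '[[0,0,0],[0,0,0],[0,0,0],[0,0,0],[0,0,0]]'

```text
time_s: 23.9
tcp_pos: [0.6021, 0.0623, 0.0642]
orientation: [0.2, 0.98, -0.0, 0.0]
wrist_force: [0.4, -0.7, -2.6]
gripper_width: 0.485
finger_force: 35.0
```

step_arm --fingers '[-1,-1,-1,-1,-1]' --offset '[[0,0,0.5],[0,0,1],[0,0,1.5],[0,0,1.5],[0,0,1.5]]' --dr '[[0,0,0],[0,0,0],[0,0,0],[0,0,0],[0,0,0]]'

```text
time_s: 24.4
tcp_pos: [0.6024, 0.0624, 0.0632]
orientation: [0.2, 0.98, 0.0, 0.0]
wrist_force: [-1.3, -0.4, 2.7]
gripper_width: 0.488
finger_force: 35.0
```

Contact at the expected height. I'll release it and lift.

step_arm --fingers '[0.1,0.2,0.4,0.4,0.4,0.4,0.4,0.4,0.4,0.4,0.4]' --offset '[[0,0,0],[0,0,0],[0,0,0],[0,0,0],[0,0,0],[0,0,-15],[0,0,-40],[0,0,-80],[0,0,-80],[0,0,-80],[0,0,-80]]' --dr '[[0,0,0],[0,0,0],[0,0,0],[0,0,0],[0,0,0],[0,0,0],[0,0,0],[0,0,0],[0,0,0],[0,0,0],[0,0,0]]'

```text
time_s: 25.5
tcp_pos: [0.6015, 0.0623, 0.1424]
orientation: [0.2, 0.98, -0.0, -0.0]
wrist_force: [-0.7, 0.6, 0.6]
gripper_width: 0.699
finger_force: 0.0
```

```bash
python3 go.py .387 .3217 .1 57
```

```text
t 25.5 tcp [0.6015 0.0623 0.1424] w 61.5 F [-0.7  0.6  0.6] q6 -1.11
offset [299.  154.6  42.5]
yaw 66.9
dr z 0.173
```

step_arm --fingers '[0.2,0.2,0.2,0.2,0.2,0.2,0.2,0.2,0.2,0.2,0.2,0.2]' --offset '[[37,19,0],[75,39,0],[112,58,0],[149,77,0],[187,97,0],[224,116,0],[262,135,15],[299,154.6,30],[299,154.6,42],[299,154.6,42],[299,154.6,42],[299,154.6,42]]' --dr '[[0,0,0.03],[0,0,0.06],[0,0,0.09],[0,0,0.12],[0,0,0.15],[0,0,0.17],[0,0,0.17],[0,0,0.17],[0,0,0.17],[0,0,0.17],[0,0,0.17],[0,0,0.17]]'

```text
time_s: 26.7
tcp_pos: [0.3887, 0.3211, 0.101]
orientation: [0.283, 0.959, 0.0, 0.0]
wrist_force: [0.8, 0.3, 0.7]
gripper_width: 0.603
finger_force: 0.0
```

step_arm --fingers '[0.2,0.2,0.2]' --offset '[[0,0,0],[0,0,0],[0,0,0]]' --dr '[[0,0,0],[0,0,0],[0,0,0]]'

```text
time_s: 27.0
tcp_pos: [0.3883, 0.3215, 0.1012]
orientation: [0.283, 0.959, 0.0, 0.0]
wrist_force: [0.4, -0.1, -0.0]
gripper_width: 0.6
finger_force: 0.0
```

```bash
python3 go.py .387 .3217 .0115 57
```

```text
t 27.0 tcp [0.3883 0.3215 0.1012] w 52.8 F [ 0.4 -0.1 -0. ] q6 -0.35
offset [ 1.2 -0.6 89.6]
yaw 57.1
dr z 0.002
```

step_arm --fingers '[0.2,0.2,0.2,0.2,0.2,0.2,-1,-1,-1,-1,-1,-1]' --offset '[[1,-0.5,30],[1,-0.5,60],[1,-0.5,80],[1,-0.5,89],[1,-0.5,89],[1,-0.5,89],[1,-0.5,89],[1,-0.5,89],[1,-0.5,89],[1,-0.5,89],[1,-0.5,89],[1,-0.5,89]]' --dr '[[0,0,0],[0,0,0],[0,0,0],[0,0,0],[0,0,0],[0,0,0],[0,0,0],[0,0,0],[0,0,0],[0,0,0],[0,0,0],[0,0,0]]' --newtons 15

```text
time_s: 28.2
tcp_pos: [0.3872, 0.3224, 0.0126]
orientation: [0.282, 0.959, 0.001, 0.0]
wrist_force: [-0.6, -1.4, 5.6]
gripper_width: 0.343
finger_force: 15.0
```

step_arm --fingers '[-1,-1,-1,-1,-1,-1,-1,-1,-1]' --offset '[[0,0,0],[0,0,0],[0,0,-5],[0,0,-25],[0,0,-60],[0,0,-95],[0,0,-95],[0,0,-95],[0,0,-95]]' --dr '[[0,0,0],[0,0,0],[0,0,0],[0,0,0],[0,0,0],[0,0,0],[0,0,0],[0,0,0],[0,0,0]]' --newtons 25

```text
time_s: 29.1
tcp_pos: [0.3854, 0.321, 0.1052]
orientation: [0.282, 0.959, -0.001, -0.001]
wrist_force: [0.5, 0.1, -1.4]
gripper_width: 0.342
finger_force: 25.0
```

```bash
python3 go.py .5806 -.0577 .12; python3 look.py nut .387 .3217 .1
```

```text
t 29.1 tcp [0.3854 0.321  0.1052] w 30.1 F [ 0.5  0.1 -1.4] q6 -0.35
offset [-369.3 -212.5  -14.6]
yaw 57.2
side 304 297
top 58 221
```

View pics/nut.png

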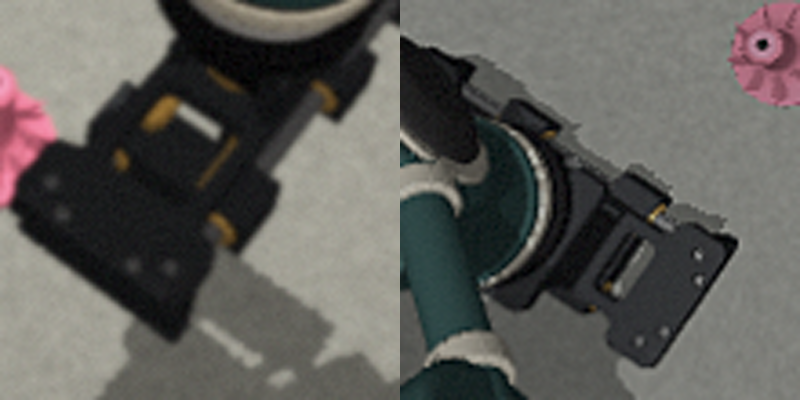

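The nut itself is hidden by the gripper in the picture, but the 30.1 mm opening means it is held across its flats.

step_arm --fingers '[-1,-1,-1,-1,-1,-1,-1,-1,-1,-1,-1,-1]' --offset '[[-37,-21,-15],[-74,-42,-15],[-111,-64,-15],[-148,-85,-15],[-185,-106,-15],[-222,-127,-15],[-259,-149,-15],[-296,-170,-15],[-333,-191,-15],[-369,-212.5,-15],[-369,-212.5,-15],[-369,-212.5,-15]]' --dr '[[0,0,0],[0,0,0],[0,0,0],[0,0,0],[0,0,0],[0,0,0],[0,0,0],[0,0,0],[0,0,0],[0,0,0],[0,0,0],[0,0,0]]'

```text
time_s: 30.4
tcp_pos: [0.5806, -0.0573, 0.12]
orientation: [0.284, 0.959, -0.0, -0.002]
wrist_force: [0.3, -0.3, -1.0]
gripper_width: 0.341
finger_force: 25.0
```

step_arm --fingers '[-1,-1,-1,-1,-1]' --offset '[[0,0,0],[0,0,0],[0,0,0],[0,0,0],[0,0,0]]' --dr '[[0,0,0],[0,0,0],[0,0,0],[0,0,0],[0,0,0]]'

```text
time_s: 30.9
tcp_pos: [0.5814, -0.0561, 0.1219]
orientation: [0.282, 0.959, 0.0, 0.0]
wrist_force: [-0.2, 0.4, -1.4]
gripper_width: 0.339
finger_force: 25.0
```

```bash
python3 go.py .5806 -.0577 .061
```

```text
t 30.9 tcp [ 0.5814 -0.0561  0.1219] w 29.8 F [-0.2  0.4 -1.4] q6 -1.14
offset [-0.2 -1.8 60.9]
yaw 57.2
```

step_arm --fingers '[-1,-1,-1,-1,-1,-1,-1,-1]' --offset '[[0,-1.5,20],[0,-1.5,40],[0,-1.5,55],[0,-1.5,60],[0,-1.5,61],[0,-1.5,62],[0,-1.5,62],[0,-1.5,62]]' --dr '[[0,0,0],[0,0,0],[0,0,0],[0,0,0],[0,0,0],[0,0,0],[0,0,0],[0,0,0]]'

```text
time_s: 31.7
tcp_pos: [0.5814, -0.058, 0.0606]
orientation: [0.283, 0.959, 0.0, 0.001]
wrist_force: [-0.8, -0.1, -0.1]
gripper_width: 0.343
finger_force: 25.0
```

step_arm --fingers '[-1,-1,-1,-1,-1]' --offset '[[0,0,0.5],[0,0,1],[0,0,1.5],[0,0,1.5],[0,0,1.5]]' --dr '[[0,0,0],[0,0,0],[0,0,0],[0,0,0],[0,0,0]]'

```text
time_s: 32.2
tcp_pos: [0.5808, -0.058, 0.0586]
orientation: [0.282, 0.959, 0.0, 0.0]
wrist_force: [-1.6, 0.5, 3.2]
gripper_width: 0.344
finger_force: 25.0
```

Contact. I'll release it, lift and back off.

step_arm --fingers '[-0.2,-0.1,0.2,0.2,0.2,0.2,0.2,0.2,0.2,0.2,0.2,0.2]' --offset '[[0,0,0],[0,0,0],[0,0,0],[0,0,0],[0,0,0],[0,0,-15],[0,0,-40],[0,0,-80],[0,0,-80],[50,-60,-80],[90,-90,-80],[130,-130,-80]]' --dr '[[0,0,0],[0,0,0],[0,0,0],[0,0,0],[0,0,0],[0,0,0],[0,0,0],[0,0,0],[0,0,0],[0,0,0],[0,0,0],[0,0,0]]'

```text
time_s: 33.4
tcp_pos: [0.4331, -0.0903, 0.1384]
orientation: [0.282, 0.959, -0.0, 0.0]
wrist_force: [0.1, -0.4, 0.0]
gripper_width: 0.6
finger_force: 0.0
```

step_arm --fingers '[0.2,0.2,0.2,0.2,0.2]' --offset '[[0,0,0],[0,0,0],[0,0,0],[0,0,0],[0,0,0]]' --dr '[[0,0,0],[0,0,0],[0,0,0],[0,0,0],[0,0,0]]'

```text
time_s: 33.9
tcp_pos: [0.4359, -0.0902, 0.1387]
orientation: [0.282, 0.959, 0.0, 0.0]
wrist_force: [0.0, 0.1, -0.1]
gripper_width: 0.599
finger_force: 0.0
```

```bash
python3 look.py end .6025 .0612 .03
python3 - <<'E'
from h import *
for n in("side1","top1"):
    C=pickle.load(open(n+".pkl","rb"));cv2.imwrite("pics/"+n+"end.png",cv2.cvtColor(C["image"],cv2.COLOR_RGB2BGR))
    for nm,P,f in(("nut",(.5806,-.0577,.066),red),("collar",(.6014,.0617,.07),dark(90)),("imp",(.6267,.179,.064),dark(130))):
        try:q,k=blob(C,proj(C,P)[0],9,f);print(nm,q.round(1),k,on_plane(C,q,P[2]).round(4))
        except Exception as e:print(nm,e)
E
```

```text
side 192 183
top 193 122
nut [267.1 185.9] 75 [ 0.5803 -0.0585]
collar [246.8 224.7] 42 [0.6016 0.0611]
imp [221. 274.] 5 [0.6269 0.179 ]
nut [303.8 183.7] 64 [ 0.5805 -0.0588]
collar [246.9 173.5] 55 [0.6017 0.0614]
imp [192.  162.7] 7 [0.6266 0.1789]
```

View pics/side1end.png

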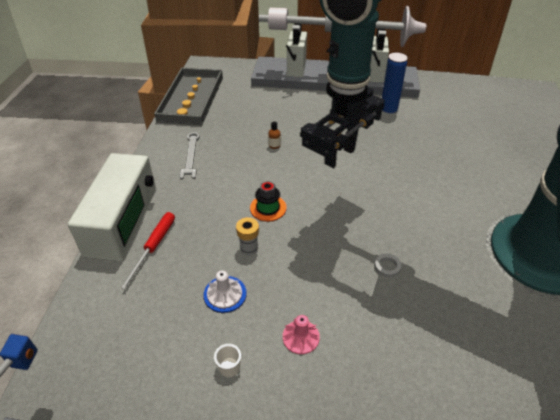

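View pics/top1end.png

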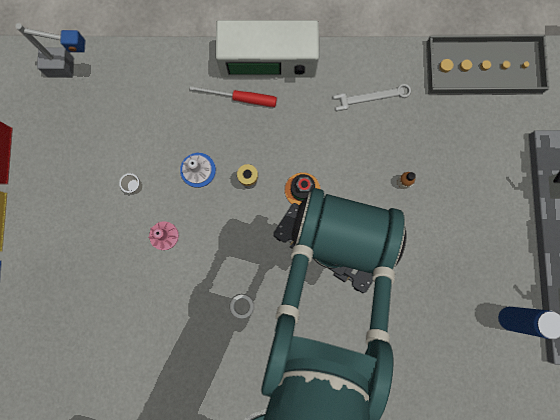

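All five parts stand in place: the impeller at side pixel (222,290), the sleeve with collar at (247,235), and the pulley with nut at (267,200). The bottle (274,136) and cup (228,360) have not moved, and the arm is clear.

```bash
python3 -c "
from bench import r
print(r.hand_in())"
```

```text
the job is handed in; nothing more can be done
None
```

The layout is finished and handed in: in the last pictures all five parts stood within about 3 mm of their targets, the bottle and cup had not moved, and the arm was clear; no verdict came back on hand-in.

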